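# Put the pastry tools away by kind

## Task

Clear the small tools off the marble and sort them: stand both piping nozzles tip-up on the floor of the grey nozzle box, lay both round cutters flat, rolled rim up, on the bottom of the round steel tin, and lay the teaspoon, bowl side up, lengthwise in the white tray. Set each one down rather than dropping it, and leave the rolling pin and the spatula where they are.

Things in the scene. Friction and masses are not known exactly. Their poses are not given: they have to be found in the camera images.
- nozzle_large: Larger piping nozzle of bare steel, standing tip-up on the marble (marble top at z = 20 mm): straight collar 38 mm across and 18 mm high, then a cone narrowing to a 14 mm star mouth, 52 mm high in all, about 35 g. Origin: centre of its underside; z points up to the tip. Grip it low, on the collar.
- nozzle_small: Smaller piping nozzle of bare steel, standing tip-up on the marble: straight collar 30 mm across and 16 mm high, then a cone narrowing to an 8 mm round mouth, 42 mm high in all, about 22 g. Origin: centre of its underside; z points up to the tip. Grip it low, on the collar.
- cutter_large: Larger round pastry cutter: a steel ring open at both ends, 60 mm outside diameter, wall 2 mm, 34 mm high, rolled rim (62 mm across) at the top, standing flat on the marble, about 50 g. Origin: centre of its underside; z up to the rolled rim. It can be gripped across its outside.
- cutter_small: Smaller round pastry cutter: a steel ring open at both ends, 46 mm outside diameter, wall 2 mm, 34 mm high, rolled rim (48 mm across) at the top, standing flat on the marble, about 38 g. Origin: centre of its underside; z up to the rolled rim. It can be gripped across its outside.
- teaspoon: Steel teaspoon lying bowl side up on the marble, 136 mm long, about 28 g. x points from the handle's end (-68 mm) to the bowl's tip (+68 mm), z up. Oval bowl 45 by 27 mm, 8.5 mm high. Handle a flat bar 8 mm wide (11 at its round end), 4 mm thick, its middle 9 mm above the marble near the origin. Origin: halfway along, at underside height; near the centre of mass.
- nozzle_box: Home of the nozzles: open rectangular box of grey plastic, 125 mm (its x) by 170 mm (its y) outside, 38 mm high, walls and floor 3 mm thick, lip 4 mm proud of the walls, standing fast on the marble. Origin: centre of its underside; inner floor 3 mm above it.
- cutter_tin: Home of the cutters: shallow round open tin of steel, 176 mm across at the bottom, 180 mm at the top (184 mm over its bead), 30 mm high, walls and floor 3 mm thick, standing fast on the marble. Origin: centre of its underside; inner floor 3 mm above it. The two cutters fit in it side by side.
- white_tray: Home of the teaspoon: shallow rectangular tray of white melamine, 110 mm (its x) by 200 mm (its y) outside the walls, plus a flat rim about 8 mm wide, 16 mm high, walls and floor 3 mm thick, standing fast on the marble; y is its length. Origin: centre of its underside; inner floor 3 mm above it.
- rolling_pin: Bystander: beech rolling pin lying on the marble, 390 mm long (along its x), barrel 50 mm thick and 250 mm long, loose; it can roll. Origin: below the middle of its barrel, on the marble, as it lies at the start.
- spatula: Bystander: spatula with a beech handle (20 mm wide, 11 mm high, to -x) and an orange silicone blade (48 mm wide, 8 mm high, to +x), lying on the marble, about 225 mm long, loose. Origin: its middle, at the height of its underside.

How it is judged:
By the outcome, as a careful person would: the job done as asked, in the order asked, and still so for the second after the job is handed in, with the robot touching nothing.
It also fails if it takes over 125 s, if anything falls off the work surface, if the arm or the gripper's body presses on something with over 40 N, if the wrist force passes 120 N, or if a joint passes its speed limit or range.

## Robot

A 7-joint arm with a two-finger parallel gripper is mounted at the origin on the work surface. World frame = base frame: x ahead of the robot, y to its left, z up, the work surface at z = 0. Lengths are in m, angles in rad, forces in N, time in s.
With the tool pointing down it reaches from about 0.35 to 0.9 m from the base axis. Payload 8.1 kg.
Tool frame: the origin (TCP) lies midway between the tips of the shut fingers; the grasp point (between the pads) lies 19 mm behind it; z points along the fingers, y is the line along which they close (so a half turn about z gives the same grasp; the last joint's range is limited). The gripper opens to 85 mm and grips with 20 to 120 N. Pads are 22 mm wide; open, the fingers measure 114 mm over their backs; the gripper's body (76 mm by 85 mm) begins 54 mm behind the grasp point. The pads swing forward as they close: fully open they stand 13 mm farther back than shut.
Start: joints at [-1.365, 0.434, 0.025, 1.573, -0.012, 1.134, -0.075], TCP at [0.19, 0.595, 0.231] pointing down, gripper open.
Joint ranges: [-2.62, 2.62], [-0.44, 2.09], [-1.27, 1.32], [0.08, 2.57], [-1.32, 4.46], [0.12, 2], [-2.74, 2.74]. Speed limits (rad/s): [2.22, 2.22, 3.01, 3.01, 3.14, 3.14, 3.14].

## Interface

Orientations are given as a unit quaternion [x, y, z, w].
In Python, from cell import manip, imaging gives the robot as it stands.
- The arm moves only by the tool play_rows, never from a script. Its argument "plan" is one flat list of numbers, 7 for each row, row after row: the shift along the tool's x, y, z as a fraction of full scale, then the turn, a rotation vector about the tool's x, y, z as a fraction of full scale, then the opening, from -1 (shut) to 1 (fully open). In form: [x, y, z, ax, ay, az, grip, x, y, z, ax, ay, az, grip, ...]. A call has 1 to 5 rows; each row is the pose to reach, as a shift and turn from the pose commanded when the call began, along the tool's axes at that moment; what a row does not reach only later rows make up. Full scale, the value 1, is 1 m for a shift and 120 degrees for a turn. A row lasts 1/10 s, in which the tool goes at most 50 mm and 8.59 degrees, less where a joint would pass 70% of its speed; a pose out of reach is approached as far as the arm can. A call with a number of a shift or a turn outside -1 to 1 is refused whole. A call with a gripper value outside its range is refused whole. The fingers move at their own pace and stop on an object; the grip force is fixed at half the most. Time passes only in rows, so rows that repeat a pose let the fingers close. It gives the time, the measured TCP pose, the force, the opening and the grip force at its end, in the units of the state.
- manip.observe(): the state, without advancing time (a new reading comes with each control period).
- imaging.read_camera(name): name is "scene" or "side" or "wrist"; returns (picture, depth): 384x512x3 uint8, red, green, blue; 384x512 float32, m along the optical axis (not along the pixel's ray), 0 where there is no reading.
- imaging.camera_params(name): a dict with "fx", "fy", "cx", "cy" (pixels), "xyz" and "attitude" of the camera in the world. Camera axes: x right, y up, looking along -z (the intrinsics and any distortion apply to the point x, -y, -z); pixel columns grow to the right and rows downward; lengths in m; the calibration is good to about 2 mm. A picture is of the moment at which its call begins: read the wrist's pose just before it. camera_params takes no time and is no camera call; for the wrist camera it gives the pose at the moment of the call.
- manip.hand_in(): hands the job in; it is judged then, once.
The state is a dict: "clock": time; "joint_pos": joint angles; "joint_velocities": joint speeds; "joint_efforts": joint torques, N m; "eef_pos": TCP position; "ee_rot": TCP orientation; "ft_force": force on the tool from outside, world axes, zero at the start; "wrist_torque": the same for the moment, N m; "gripper_width": finger opening in m; "gripper_force": force on a finger pad.
Only numpy, scipy, OpenCV 4.12 (cv2) and the standard library are available. Lean on these libraries where they do the work, as an engineer would, in place of code of your own. Each camera call takes 0.05 s, during which the arm holds its last target. There are 200 camera calls.

## Working session

There is one attempt and no reset: what is moved stays moved. The work goes in short steps, Python scripts to look and compute and a tool call to move; the robot and the scene stay as the last step left them, time stands still between calls to the robot, and variables do not carry over. Pictures are saved under pics/ and viewed, at most 14 in all, crops included, and the job is handed in when it is done.

Besides the shell and the picture viewer there is one more tool, called after "Emit:" as name(argument=value, ...), one argument or row to a line, values as JSON. play_rows: Moves the arm, as the interface text tells. Shift numbers are shares of 1 m and turn numbers shares of 120 degrees, none past 1 either way. Its arguments: {"type":"object","properties":{"plan":{"type":"array"}},"required":["plan"]}

```bash
mkdir -p pics; ls
cat > h.py <<'E'
import numpy as np,cv2
from scipy.spatial.transform import Rotation as R
from cell import manip,imaging
def grab(n):
    p=imaging.camera_params(n);im,d=imaging.read_camera(n);return im,d,p
def save(f,im): cv2.imwrite('pics/'+f,im[:,:,::-1])
def pts(d,p):
    v,u=np.mgrid[:d.shape[0],:d.shape[1]]
    c=np.stack([(u-p['cx'])/p['fx']*d,-(v-p['cy'])/p['fy']*d,-d],-1)
    return c@R.from_quat(p['attitude']).as_matrix().T+np.array(p['xyz'])
def ray(u,v,p,z):
    c=np.array([(u-p['cx'])/p['fx'],-(v-p['cy'])/p['fy'],-1.]);w=R.from_quat(p['attitude']).as_matrix()@c
    o=np.array(p['xyz']);return o+w*(z-o[2])/w[2]
E
python3 - <<'E'
from h import *
s=manip.observe();print(s)
for n in('scene','side','wrist'):
    im,d,p=grab(n);save(n+'0.png',im);np.savez(n+'0.npz',im=im,d=d,p=p);print(n,p,(d>0).mean())
E
```

```text
pics
{'clock': 0.0, 'joint_pos': array([-1.36461671,  0.4352232 ,  0.02497356,  1.57413013, -0.01163339,
        1.13403285, -0.0750859 ]), 'joint_velocities': array([ 2.31542119e-03,  1.84170897e-03,  1.73134072e-05,  4.56585878e-04,
        1.85040082e-03, -1.00560631e-03, -1.28190791e-03]), 'joint_efforts': array([ 1.00991543e-03, -6.70467424e+01,  1.02571160e+00, -3.16208303e+01,
        1.57139992e-02,  1.26904302e-02, -1.28351925e-05]), 'eef_pos': array([0.18981827, 0.59491414, 0.23051308]), 'ee_rot': array([ 1.53812089e-01,  9.88099773e-01, -8.21377604e-04, -6.77466858e-05]), 'ft_force': array([0.64812804, 0.06465987, 0.74249126]), 'wrist_torque': array([ 0.01099146, -0.0216566 , -0.05893731]), 'gripper_force': 0.0, 'gripper_width': 0.0853915028287962}
scene {'fx': 456.28097422073716, 'fy': 456.28097422073716, 'cx': 265.0339785268111, 'cy': 193.8829219665723, 'xyz': array([1.5831744 , 0.32672783, 0.76947175]), 'attitude': array([0.27574485, 0.38938137, 0.70308079, 0.52728013])} 0.9947662353515625
side {'fx': 444.4448782524393, 'fy': 444.4448782524393, 'cx': 260.96943379312586, 'cy': 196.2050996029139, 'xyz': array([0.40406144, 0.75086642, 1.00335053]), 'attitude': array([-0.03351859,  0.34394843,  0.93571027, -0.07086796])} 0.9961293538411459
wrist {'fx': 328.7433082211431, 'fy': 328.7433082211431, 'cx': 252.17739790433876, 'cy': 188.24371632939014, 'xyz': array([0.12717364, 0.61494334, 0.37358984]), 'attitude': array([-0.10730495, -0.07761526,  0.58510546,  0.8000707 ])} 0.9959513346354166
```

View pics/scene0.png

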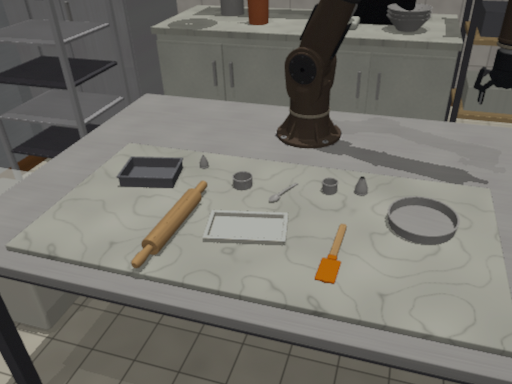

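View pics/side0.png

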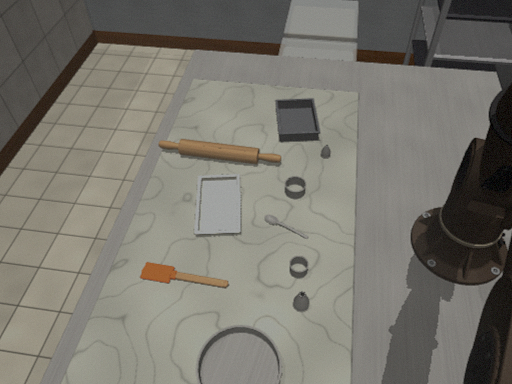

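The scene view shows the box (150,172), small nozzle (204,160), large cutter (243,181), spoon (285,193), small cutter (330,187), large nozzle (362,185), tin (422,220), tray (247,228), pin (175,218) and spatula (333,255). The side view shows the same layout, with the box at (297,120), the tin cropped at (240,365) and the large nozzle at (301,301).

```bash
cat > meas.py <<'E'
from h import *
for n in('scene','side'):
    z=np.load(n+'0.npz',allow_pickle=True);p=z['p'].item();P=pts(z['d'],p)
    hh=P[...,2]; w=(P[...,0]>.3)&(P[...,0]<.95)&(abs(P[...,1]-.05)<.7)
    mar=w&(abs(hh-.02)<.006);print(n,'marble',np.median(hh[mar]),hh[mar].std())
    m=((hh>np.median(hh[mar])+.004)&w&(hh<.12)).astype(np.uint8)
    k,l,st,c=cv2.connectedComponentsWithStats(m)
    for i in range(1,k):
        if st[i,4]<25: continue
        q=P[l==i];hi=np.percentile(q[:,2],97);
        t=q[q[:,2]>hi-.006]
        r=cv2.minAreaRect((q[:,:2]*1000).astype(np.float32))
        print(st[i].tolist(),'top %.3f'%hi,'min',q.min(0).round(3)[:2],'max',q.max(0).round(3)[:2],'topmean',t.mean(0).round(4)[:2],'rect',np.round(r[0]),np.round(r[1]),round(r[2]))
E
python3 meas.py
```

```text
scene marble 0.020891363764422355 0.0017021343309833025
[200, 155, 9, 13, 81] top 0.062 min [ 0.367 -0.283] max [ 0.392 -0.256] topmean [ 0.3773 -0.2708] rect [ 382. -269.] [21. 28.] 27
[117, 156, 67, 31, 1311] top 0.060 min [ 0.397 -0.51 ] max [ 0.564 -0.306] topmean [ 0.4819 -0.4081] rect [ 480. -408.] [143. 182.] 11
[232, 171, 21, 18, 309] top 0.056 min [ 0.408 -0.161] max [ 0.488 -0.077] topmean [ 0.4552 -0.1066] rect [ 441. -114.] [99. 59.] 24
[322, 177, 17, 17, 229] top 0.056 min [0.39  0.133] max [0.444 0.181] topmean [0.4177 0.1571] rect [418. 157.] [49. 51.] 60
[355, 176, 13, 20, 184] top 0.073 min [0.394 0.231] max [0.426 0.267] topmean [0.4041 0.2496] rect [408. 251.] [30. 35.] 20
[132, 180, 76, 88, 1721] top 0.072 min [ 0.508 -0.244] max [ 0.9   -0.187] topmean [ 0.7148 -0.2152] rect [ 704. -215.] [ 49. 391.] 88
[269, 182, 29, 20, 99] top 0.033 min [ 0.404 -0.004] max [0.526 0.054] topmean [0.4791 0.0207] rect [466.  29.] [ 26. 129.] 66
[388, 196, 72, 48, 1458] top 0.053 min [0.422 0.334] max [0.611 0.516] topmean [0.516  0.4267] rect [518. 425.] [185. 183.] 32
[203, 210,
[... 1625 characters left out ...]
 [0.383 0.222] max [0.42  0.269] topmean [0.4023 0.2508] rect [406. 249.] [33. 45.] 50
[195, 325, 87, 59, 1069] top 0.051 min [0.428 0.331] max [0.61  0.474] topmean [0.5287 0.3848] rect [524. 393.] [184. 136.] 9
[218, 342, 12, 33, 93] top 0.026 min [0.537 0.369] max [0.572 0.439] topmean [0.5584 0.4076] rect [560. 407.] [21. 73.] 21
[225, 342, 9, 12, 31] top 0.027 min [0.538 0.368] max [0.56  0.391] topmean [0.5498 0.3798] rect [550. 381.] [16. 28.] 41
[250, 354, 13, 18, 64] top 0.026 min [0.471 0.384] max [0.498 0.423] topmean [0.484 0.405] rect [484. 404.] [27. 35.] 17
[229, 374, 13, 8, 29] top 0.026 min [0.509 0.436] max [0.536 0.448] topmean [0.5219 0.442 ] rect [522. 442.] [12. 27.] 90
```

View pics/wrist0.png

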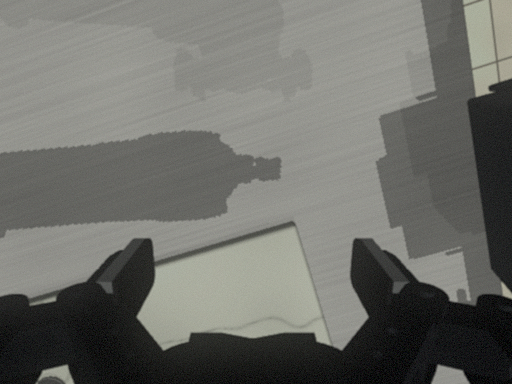

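The wrist view shows the bare table and marble edge, with the fingers at (125,285) and (380,285). The two fixed views agree to about 2 mm, and the heights match the text (nozzles 62/72 mm, cutters 54-56, box 58, tin 50, tray 36), so I start moving.

```bash
cat > go.py <<'E'
import sys
from h import *
# usage: go.py x y z azimuth_of_tool_y_deg -> shift (m) and turn (share) in tool axes
s=manip.observe();M=R.from_quat(s['ee_rot'])
x,y,z,a=map(float,sys.argv[1:5]);a=np.radians(a)
ty=np.array([np.cos(a),np.sin(a),0]);tz=np.array([0,0,-1.]);T=R.from_matrix(np.stack([np.cross(ty,tz),ty,tz],1))
print('shift',M.inv().apply(np.array([x,y,z])-s['eef_pos']).round(4),'turn',((M.inv()*T).as_rotvec()/np.radians(120)).round(4))
m=M.as_matrix();print('az',np.degrees(np.arctan2(m[1,1],m[0,1])).round(1),'pos',s['eef_pos'].round(4),'t',round(s['clock'],2),'F',s['ft_force'].round(1),'w',round(s['gripper_width'],4),'g',s['gripper_force'])
E
python3 go.py .4025 .2497 .14 101
python3 - <<'E'
# box/tray yaw from rim points in two views
from h import *
for n in('scene','side'):
    z=np.load(n+'0.npz',allow_pickle=True);p=z['p'].item();P=pts(z['d'],p).reshape(-1,3)
    for nm,c,h,r in(('box',(.482,-.408),.058,.12),('tray',(.664,-.023),.036,.13)):
        q=P[(np.linalg.norm(P[:,:2]-c,axis=1)<r)&(abs(P[:,2]-h)<.007)&(np.abs(P[:,2]-h)<.006)]
        k=cv2.minAreaRect((q[:,:2]*1000).astype(np.float32));print(n,nm,len(q),np.round(k[0],1),np.round(k[1]),round(k[2],1))
    q=P[(np.linalg.norm(P[:,:2]-(.47,.025),axis=1)<.09)&(P[:,2]>.0245)&(P[:,2]<.05)]
    c=q[:,:2].mean(0);u=np.linalg.svd(q[:,:2]-c)[2][0];u*=np.sign(u[0]);t=(q[:,:2]-c)@u
    print('spoon',c.round(4),np.degrees(np.arctan2(u[1],u[0])).round(1),'ends',(c+u*t.min()).round(4),(c+u*t.max()).round(4),'zmax',q[:,2].max())
E
```

```text
shift [-0.3075 -0.2643  0.0911] turn [-6.000e-04 -1.000e-04 -2.391e-01]
az 72.3 pos [0.1899 0.595  0.2307] t 0.15 F [ 0.2  0.2 -0.1] w 0.0854 g 0.0
scene box 401 [ 480.3 -407.9] [143. 182.] 11.0
scene tray 783 [663.6 -23.2] [131. 216.] 11.5
spoon [0.4746 0.0236] -26.4 ends [0.3914 0.065 ] [ 0.5277 -0.0027] zmax 0.03369723830764626
side box 303 [ 482.6 -407.3] [133. 186.] 11.3
side tray 729 [665.3 -22.7] [126. 221.] 11.4
spoon [0.4747 0.0238] -23.9 ends [0.4112 0.052 ] [ 0.5394 -0.005 ] zmax 0.033953709784606545
```

Emit:
play_rows(
  plan=[-0.03,-0.026,0,0,0,-0.05,0.4,-0.06,-0.053,0,0,0,-0.1,0.4,-0.09,-0.08,0,0,0,-0.15,0.4,-0.12,-0.106,0,0,0,-0.2,0.4,-0.15,-0.132,0,0,0,-0.24,0.4],
)

```text
clock: 0.65
eef_pos: [0.2933, 0.4224, 0.2311]
ee_rot: [-0.099, 0.995, -0.0, -0.0]
ft_force: [1.0, -0.8, 0.4]
gripper_width: 0.0595
gripper_force: 0.0
```

```bash
python3 go.py .4025 .2497 .14 101.3
```

```text
shift [-0.0731 -0.1908  0.0912] turn [-0.0001 -0.      0.0004]
az 101.3 pos [0.2933 0.4224 0.2311] t 0.65 F [ 1.  -0.8  0.4] w 0.0595 g 0.0
```

Emit:
play_rows(
  plan=[-0.015,-0.04,0.015,0,0,0,0.4,-0.03,-0.08,0.03,0,0,0,0.4,-0.045,-0.12,0.05,0,0,0,0.4,-0.06,-0.16,0.07,0,0,0,0.4,-0.073,-0.191,0.091,0,0,0,0.4],
)

```text
clock: 1.15
eef_pos: [0.4022, 0.2482, 0.1398]
ee_rot: [-0.096, 0.995, -0.0, 0.0]
ft_force: [0.6, 0.8, 0.6]
gripper_width: 0.0596
gripper_force: 0.0
```

```bash
python3 - <<'E'
from h import *
im,d,p=grab('wrist');save('w1.png',im);P=pts(d,p)
# top of nozzle
q=P[(abs(P[...,0]-.4025)<.025)&(abs(P[...,1]-.25)<.025)&(P[...,2]>.062)&(P[...,2]<.08)];print(len(q),q.mean(0),q.max(0),q.min(0))
E
python3 go.py .4025 .2497 .023 101.3
```

```text
678 [0.39795845 0.24736058 0.06987845] [0.40958976 0.25792896 0.07473713] [0.38940713 0.23732824 0.06204059]
shift [-0.0005  0.0079  0.1138] turn [-0.0023 -0.0012 -0.0049]
az 100.7 pos [0.4037 0.2424 0.1368] t 1.2 F [ 2.3 -5.9 -2.7] w 0.0599 g 0.0
```

View pics/w1.png

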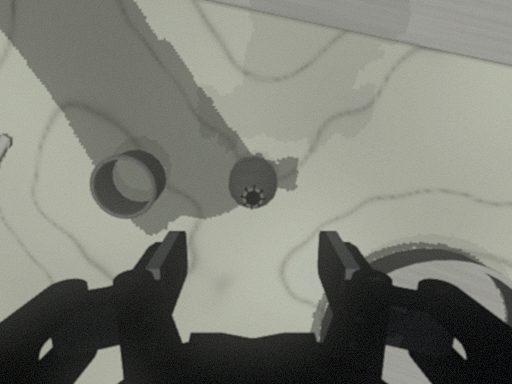

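The wrist view shows the nozzle mouth at (253,196), centred between the fingertips (185 and 320), and the small cutter at (128,184). The arm was still settling when the picture was taken, so I let it settle and measure again.

```bash
cat > wm.py <<'E'
import sys
from h import *
x,y,lo,hi,r=map(float,sys.argv[1:6])
for k in range(2): im,d,p=grab('wrist')
P=pts(d,p)
q=P[(np.hypot(P[...,0]-x,P[...,1]-y)<r)&(P[...,2]>lo)&(P[...,2]<hi)];print(len(q),'mean',q.mean(0).round(4),'mid',((q.max(0)+q.min(0))/2).round(4),'size',np.ptp(q,axis=0).round(4),'circle',np.round(cv2.minEnclosingCircle((q[:,:2]*1000).astype(np.float32)),1) if 0 else cv2.minEnclosingCircle((q[:,:2]*1000).astype(np.float32)))
E
python3 wm.py .4 .248 .066 .08 .025; python3 go.py .4025 .2497 .023 101.3
```

```text
548 mean [0.3986 0.2474 0.0714] mid [0.3998 0.2478 0.0703] size [0.0178 0.0181 0.0086] circle ((399.884765625, 247.7886962890625), 9.331515312194824)
shift [-0.0017  0.0017  0.1161] turn [-0.0009 -0.0011 -0.0039]
az 100.8 pos [0.4014 0.248  0.1392] t 1.3 F [-0.2  0.8 -0.1] w 0.06 g 0.0
```

Emit:
play_rows(
  plan=[0,0,0.035,0,0,0,0.4,0,0,0.07,0,0,0,0.4,0,0,0.095,0,0,0,0.4,0,0,0.11,0,0,0,0.4,0,0,0.116,0,0,0,0.4],
)

```text
clock: 1.8
eef_pos: [0.4001, 0.2518, 0.0233]
ee_rot: [-0.098, 0.995, -0.0, -0.001]
ft_force: [0.2, 0.3, 0.2]
gripper_width: 0.06
gripper_force: 0.0
```

Emit:
play_rows(
  plan=[0,0,0,0,0,0,0.4,0,0,0,0,0,0,-0.2,0,0,0,0,0,0,-0.5,0,0,0,0,0,0,-0.5,0,0,0,0,0,0,-0.5],
)

```text
clock: 2.3
eef_pos: [0.4016, 0.2515, 0.0257]
ee_rot: [-0.097, 0.995, 0.001, 0.001]
ft_force: [-2.8, 0.3, 7.7]
gripper_width: 0.0359
gripper_force: 59.2
```

```bash
python3 go.py .4025 .2497 .023 101.3
```

```text
shift [-0.0005 -0.002   0.0027] turn [ 0.0006  0.0009 -0.0015]
az 101.1 pos [0.4016 0.2515 0.0257] t 2.3 F [-2.8  0.3  7.7] w 0.0359 g 59.15240856818855
```

Emit:
play_rows(
  plan=[0,0,-0.005,0,0,0,-0.5,0,0,-0.025,0,0,0,-0.5,0,0,-0.06,0,0,0,-0.5,0,0,-0.1,0,0,0,-0.5,0,0,-0.13,0,0,0,-0.5],
)

```text
clock: 2.8
eef_pos: [0.4016, 0.251, 0.1573]
ee_rot: [-0.097, 0.995, 0.001, 0.001]
ft_force: [0.1, 0.7, -1.0]
gripper_width: 0.0357
gripper_force: 60.0
```

```bash
python3 - <<'E'
from h import *
for k in range(2): im,d,p=grab('wrist')
im2,d2,p2=grab('side')
P=pts(d2,p2)
s=manip.observe()['eef_pos']
q=P[(np.hypot(P[...,0]-s[0],P[...,1]-s[1])<.03)&(P[...,2]>.08)&(P[...,2]<.2)];print(len(q),q[:,2].min(),q[:,2].max())
v=im2[200:330,230:380];save('w2.png',np.vstack([im[100:300,130:380],cv2.resize(v,(250,217))]))
E
python3 go.py .4746 -.448 .16 101.3
```

```text
70 0.15180552925337232 0.1943975058119194
shift [ 0.0638 -0.7005 -0.0052] turn [ 0.0012  0.0023 -0.0017]
az 101.1 pos [0.4024 0.2516 0.1569] t 2.95 F [-0.8  0.3 -1.7] w 0.0355 g 60.04175087437034
```

View pics/w2.png

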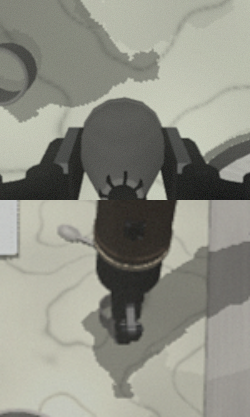

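The crop shows the nozzle held between the pads, with its mouth at the bottom centre (125,190). I measure its tilt from depth.

```bash
cat > tilt.py <<'E'
from h import *
im,d,p=grab('wrist');s=manip.observe();M=R.from_quat(s['ee_rot']);P=pts(d,p)
q=M.inv().apply((P-s['eef_pos']).reshape(-1,3)).reshape(P.shape)
v,u=np.mgrid[:384,:512]
m=(abs(q[...,1])<.03)&(abs(q[...,0])<.035)&(q[...,2]>-.07)&(q[...,2]<.03)
g=im.astype(int)
for z0 in np.arange(-.066,.02,.006):
    a=m&(abs(q[...,2]-z0)<.003)
    if a.sum()>5:
        t=q[a];print('z %.3f n%d x[%.4f %.4f] y[%.4f %.4f]'%(z0,a.sum(),t[:,0].min(),t[:,0].max(),t[:,1].min(),t[:,1].max()), 'rows',v[a].min(),v[a].max(),'grey',g[a].mean().round())
E
python3 tilt.py
```

```text
z -0.066 n181 x[0.0144 0.0163] y[-0.0266 0.0270] rows 291 297 grey 34.0
z -0.060 n545 x[0.0096 0.0116] y[-0.0294 0.0295] rows 285 295 grey 35.0
z -0.054 n816 x[0.0096 0.0126] y[-0.0300 0.0300] rows 271 288 grey 39.0
z -0.048 n2371 x[-0.0070 0.0131] y[-0.0299 0.0300] rows 264 318 grey 61.0
z -0.042 n1950 x[-0.0126 0.0116] y[-0.0299 0.0299] rows 257 317 grey 67.0
z -0.036 n1504 x[-0.0126 0.0138] y[-0.0242 0.0293] rows 244 314 grey 74.0
z -0.030 n1612 x[-0.0126 0.0160] y[-0.0300 0.0299] rows 232 305 grey 73.0
z -0.024 n1531 x[-0.0122 0.0179] y[-0.0300 0.0300] rows 221 294 grey 74.0
z -0.018 n1449 x[-0.0125 0.0202] y[-0.0300 0.0300] rows 211 287 grey 77.0
z -0.012 n711 x[-0.0126 0.0201] y[-0.0298 0.0299] rows 207 278 grey 78.0
z -0.006 n342 x[-0.0123 0.0201] y[-0.0243 0.0244] rows 203 273 grey 83.0
z -0.000 n421 x[0.0061 0.0207] y[-0.0185 0.0190] rows 197 228 grey 95.0
```

Emit:
play_rows(
  plan=[0.002,-0.03,0,0,0,0,-0.5,0.005,-0.07,0,0,0,0,-0.5,0.008,-0.11,0,0,0,0,-0.5,0.01,-0.15,0,0,0,0,-0.5,0.013,-0.19,0,0,0,0,-0.5],
)

```text
clock: 3.5
eef_pos: [0.4241, 0.0601, 0.1533]
ee_rot: [-0.097, 0.995, -0.0, -0.001]
ft_force: [1.3, 0.5, 0.0]
gripper_width: 0.0351
gripper_force: 60.0
```

Emit:
play_rows(
  plan=[0.003,-0.04,0,0,0,0,-0.5,0.006,-0.08,0,0,0,0,-0.5,0.009,-0.12,0,0,0,0,-0.5,0.012,-0.16,0,0,0,0,-0.5,0.014,-0.2,0,0,0,0,-0.5],
)

```text
clock: 4.0
eef_pos: [0.4487, -0.1387, 0.1532]
ee_rot: [-0.097, 0.995, 0.0, -0.001]
ft_force: [0.4, 1.3, 0.2]
gripper_width: 0.0353
gripper_force: 60.0
```

Emit:
play_rows(
  plan=[0.003,-0.04,0,0,0,0,-0.5,0.006,-0.08,0,0,0,0,-0.5,0.009,-0.12,0,0,0,0,-0.5,0.012,-0.16,0,0,0,0,-0.5,0.014,-0.19,0,0,0,0,-0.5],
)

```text
clock: 4.5
eef_pos: [0.4715, -0.3287, 0.1529]
ee_rot: [-0.096, 0.995, 0.0, -0.001]
ft_force: [1.2, 1.2, -0.5]
gripper_width: 0.0355
gripper_force: 60.0
```

```bash
python3 go.py .489 -.447 .026 101.3
```

```text
shift [ 0.0051 -0.1195  0.1268] turn [ 0.0002 -0.001  -0.0025]
az 101.0 pos [ 0.4715 -0.3287  0.1529] t 4.5 F [ 1.2  1.2 -0.5] w 0.0355 g 60.03805132582784
```

Emit:
play_rows(
  plan=[0.002,-0.04,0,0,0,0,-0.5,0.004,-0.08,0,0,0,0,-0.5,0.005,-0.11,0,0,0,0,-0.5,0.005,-0.12,0,0,0,0,-0.5,0.005,-0.12,0.02,0,0,0,-0.5],
)

```text
clock: 5.0
eef_pos: [0.4909, -0.4478, 0.1348]
ee_rot: [-0.095, 0.995, -0.001, 0.001]
ft_force: [1.2, -0.1, -0.1]
gripper_width: 0.0353
gripper_force: 60.0
```

Emit:
play_rows(
  plan=[0,0,0.03,0,0,0,-0.5,0,0,0.06,0,0,0,-0.5,0,0,0.08,0,0,0,-0.5,0,0,0.09,0,0,0,-0.5,0,0,0.09,0,0,0,-0.5],
)

```text
clock: 5.5
eef_pos: [0.4899, -0.4436, 0.0423]
ee_rot: [-0.097, 0.995, 0.001, -0.001]
ft_force: [0.5, 0.3, 0.3]
gripper_width: 0.0356
gripper_force: 60.0
```

```bash
python3 go.py .489 -.447 .026 101.3; python3 tilt.py | sed -n '3,6p;9,12p'
python3 - <<'E'
from h import *
for n in ('scene','wrist'):
    im,d,p=grab(n);P=pts(d,p)
    b=(abs(P[...,0]-.48)<.13)&(abs(P[...,1]+.41)<.13)
    if n=='wrist':
        f=P[b&(P[...,2]>.015)&(P[...,2]<.032)];r=P[b&(P[...,2]>.05)&(P[...,2]<.066)]
        print('floor',np.median(f[:,2]),len(f),'rim',np.median(r[:,2]))
    save('b_'+n+'.png',im if n=='wrist' else cv2.resize(im[110:220,80:270],None,fx=3,fy=3))
E
```

```text
shift [ 0.0015 -0.0032  0.0163] turn [ 0.0015 -0.0011 -0.0015]
az 101.1 pos [ 0.4899 -0.4436  0.0423] t 5.5 F [0.5 0.3 0.3] w 0.0356 g 60.04936424084008
z -0.054 n860 x[0.0109 0.0132] y[-0.0296 0.0300] rows 279 294 grey 32.0
z -0.048 n1766 x[-0.0055 0.0145] y[-0.0300 0.0300] rows 267 318 grey 48.0
z -0.042 n1607 x[-0.0067 0.0141] y[-0.0299 0.0299] rows 263 318 grey 77.0
z -0.036 n2060 x[-0.0113 0.0143] y[-0.0269 0.0284] rows 249 317 grey 78.0
z -0.018 n1513 x[-0.0109 0.0205] y[-0.0299 0.0299] rows 216 291 grey 84.0
z -0.012 n1115 x[-0.0110 0.0216] y[-0.0300 0.0300] rows 209 282 grey 86.0
z -0.006 n495 x[-0.0111 0.0216] y[-0.0295 0.0299] rows 205 275 grey 86.0
z -0.000 n315 x[0.0083 0.0223] y[-0.0168 0.0192] rows 199 229 grey 99.0
floor 0.022405779558669695 98250 rim 0.05833909733999085
```

View pics/b_scene.png

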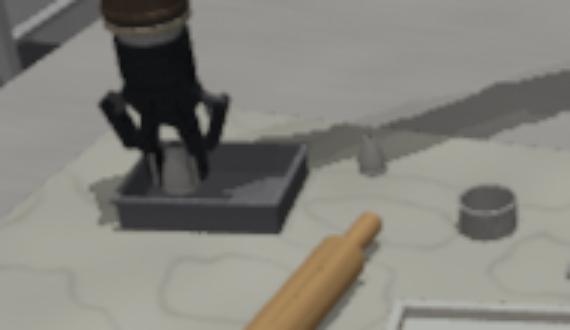

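The scene crop shows the nozzle held upright inside the box at (180,168) in the crop, clear of the walls. I lower it gently.

Emit:
play_rows(
  plan=[0,0,0.005,0,0,0,-0.5,0,0,0.01,0,0,0,-0.5,0,0,0.012,0,0,0,-0.5,0,0,0.012,0,0,0,-0.5,0,0,0.012,0,0,0,-0.5],
)

```text
clock: 6.15
eef_pos: [0.4908, -0.4451, 0.0323]
ee_rot: [-0.097, 0.995, 0.0, -0.0]
ft_force: [0.1, 0.1, -0.5]
gripper_width: 0.0355
gripper_force: 60.1
```

Emit:
play_rows(
  plan=[0,0,0.001,0,0,0,-0.5,0,0,0.002,0,0,0,-0.5,0,0,0.002,0,0,0,-0.5,0,0,0.002,0,0,0,-0.5],
)

```text
clock: 6.55
eef_pos: [0.4908, -0.445, 0.0303]
ee_rot: [-0.097, 0.995, 0.0, 0.0]
ft_force: [0.7, -0.3, -0.4]
gripper_width: 0.0354
gripper_force: 60.1
```

Emit:
play_rows(
  plan=[0,0,0.001,0,0,0,-0.5,0,0,0.002,0,0,0,-0.5,0,0,0.002,0,0,0,-0.5],
)

```text
clock: 6.85
eef_pos: [0.4909, -0.4451, 0.0288]
ee_rot: [-0.097, 0.995, -0.0, 0.0]
ft_force: [-1.5, 1.2, 5.7]
gripper_width: 0.0351
gripper_force: 60.7
```

Emit:
play_rows(
  plan=[0,0,0.001,0,0,0,-0.5,0,0,0.001,0,0,0,-0.5,0,0,0.001,0,0,0,-0.5],
)

```text
clock: 7.15
eef_pos: [0.4909, -0.4451, 0.0288]
ee_rot: [-0.097, 0.995, -0.0, 0.0]
ft_force: [-4.1, 4.5, 14.4]
gripper_width: 0.0352
gripper_force: 61.6
```

Emit:
play_rows(
  plan=[0,0,0.001,0,0,0,-0.5,0,0,0.001,0,0,0,-0.5,0,0,0.001,0,0,0,-0.5],
)

```text
clock: 7.45
eef_pos: [0.4909, -0.4452, 0.0287]
ee_rot: [-0.097, 0.995, -0.0, 0.001]
ft_force: [-6.6, 6.4, 22.9]
gripper_width: 0.0357
gripper_force: 62.5
```

Emit:
play_rows(
  plan=[0,0,-0.002,0,0,0,-0.5,0,0,-0.002,0,0,0,0,0,0,-0.002,0,0,0,0.2,0,0,-0.002,0,0,0,0.2,0,0,-0.002,0,0,0,0.2],
)

```text
clock: 7.95
eef_pos: [0.4907, -0.4449, 0.0279]
ee_rot: [-0.097, 0.995, 0.0, -0.0]
ft_force: [0.7, 0.2, -0.5]
gripper_width: 0.0514
gripper_force: 0.0
```

Emit:
play_rows(
  plan=[0,0,-0.01,0,0,0,0.2,0,0,-0.04,0,0,0,0.2,0,0,-0.08,0,0,0,0.2,0,0,-0.11,0,0,0,0.2,0,0,-0.11,0,0,0,0.2],
)

```text
clock: 8.45
eef_pos: [0.4928, -0.4473, 0.144]
ee_rot: [-0.097, 0.995, -0.003, 0.003]
ft_force: [-0.4, 0.0, -1.0]
gripper_width: 0.0516
gripper_force: 0.0
```

```bash
python3 wm.py .489 -.447 .065 .085 .03; python3 go.py .376 -.271 .13 101.3
```

```text
701 mean [ 0.487  -0.4463  0.0728] mid [ 0.4885 -0.446   0.0712] size [0.0196 0.0208 0.0123] circle ((488.75665283203125, -445.8054504394531), 10.698626518249512)
shift [0.0794 0.1933 0.0091] turn [-0.0006  0.0007 -0.0017]
az 101.1 pos [ 0.4911 -0.4453  0.1395] t 8.55 F [-1.  -0.2  0.1] w 0.0513 g 0.0
```

Emit:
play_rows(
  plan=[0.016,0.039,0,0,0,0,0.1,0.032,0.078,0,0,0,0,0.1,0.048,0.117,0,0,0,0,0.1,0.064,0.156,0,0,0,0,0.1,0.076,0.185,0.005,0,0,0,0.1],
)

```text
clock: 9.05
eef_pos: [0.3784, -0.2755, 0.1325]
ee_rot: [-0.097, 0.995, 0.001, -0.001]
ft_force: [0.1, -0.3, 0.2]
gripper_width: 0.047
gripper_force: 0.0
```

Emit:
play_rows(
  plan=[0.002,0.006,0,0,0,0,0.1,0.003,0.008,0.002,0,0,0,0.1,0.003,0.008,0.004,0,0,0,0.1,0.003,0.008,0.004,0,0,0,0.1],
)

```text
clock: 9.45
eef_pos: [0.3765, -0.2717, 0.1289]
ee_rot: [-0.096, 0.995, -0.0, -0.0]
ft_force: [0.6, -0.7, 0.7]
gripper_width: 0.0471
gripper_force: 0.0
```

```bash
python3 wm.py .376 -.271 .054 .07 .025; python3 go.py .376 -.271 .023 101.3
```

```text
349 mean [ 0.3728 -0.2749  0.0594] mid [ 0.3743 -0.2748  0.0591] size [0.0149 0.0145 0.0102] circle ((374.15155029296875, -274.994384765625), 7.786800861358643)
shift [0.0003 0.0008 0.1061] turn [-0.0002 -0.0001 -0.002 ]
az 101.1 pos [ 0.3765 -0.2717  0.1291] t 9.55 F [-0.2 -0.4  1. ] w 0.0469 g 0.0
```

Emit:
play_rows(
  plan=[0,-0.002,0.03,0,0,0,0.1,0,-0.003,0.06,0,0,0,0.1,0,-0.003,0.09,0,0,0,0.1,0,-0.003,0.1,0,0,0,0.1,0,-0.003,0.102,0,0,0,0.1],
)

```text
clock: 10.05
eef_pos: [0.3762, -0.2739, 0.0264]
ee_rot: [-0.096, 0.995, 0.001, -0.001]
ft_force: [-1.1, 0.4, 0.5]
gripper_width: 0.0471
gripper_force: 0.0
```

Emit:
play_rows(
  plan=[0,0,0,0,0,0,0.1,0,0,0,0,0,0,-0.2,0,0,0,0,0,0,-0.6,0,0,0,0,0,0,-0.6,0,0,0,0,0,0,-0.6],
)

```text
clock: 10.55
eef_pos: [0.3776, -0.2743, 0.0288]
ee_rot: [-0.097, 0.995, -0.001, 0.001]
ft_force: [-0.9, 0.9, 7.5]
gripper_width: 0.0269
gripper_force: 58.5
```

Emit:
play_rows(
  plan=[0,0,-0.005,0,0,0,-0.6,0,0,-0.03,0,0,0,-0.6,0,0,-0.07,0,0,0,-0.6,0,0,-0.105,0,0,0,-0.6,0,0,-0.11,0,0,0,-0.6],
)

```text
clock: 11.05
eef_pos: [0.3787, -0.2752, 0.1416]
ee_rot: [-0.097, 0.995, -0.002, 0.003]
ft_force: [0.2, -0.3, 0.1]
gripper_width: 0.0268
gripper_force: 59.2
```

```bash
python3 go.py .474 -.369 .14 101.3; python3 tilt.py
```

```text
shift [-0.0754 -0.1104  0.0026] turn [-0.002   0.0028 -0.0018]
az 101.1 pos [ 0.3787 -0.2752  0.1416] t 11.05 F [ 0.2 -0.3  0.1] w 0.0268 g 59.17872261983575
z -0.066 n364 x[0.0011 0.0169] y[-0.0252 0.0234] rows 291 332 grey 35.0
z -0.060 n411 x[0.0011 0.0124] y[-0.0266 0.0298] rows 285 317 grey 35.0
z -0.054 n977 x[-0.0084 0.0134] y[-0.0300 0.0300] rows 271 330 grey 37.0
z -0.048 n1076 x[-0.0087 0.0136] y[-0.0300 0.0300] rows 263 329 grey 44.0
z -0.042 n885 x[-0.0115 0.0129] y[-0.0300 0.0300] rows 261 315 grey 54.0
z -0.036 n1083 x[-0.0124 0.0113] y[-0.0209 0.0191] rows 252 315 grey 69.0
z -0.030 n1161 x[-0.0119 0.0112] y[-0.0278 0.0263] rows 245 305 grey 74.0
z -0.024 n1242 x[-0.0117 0.0134] y[-0.0278 0.0261] rows 234 293 grey 75.0
z -0.018 n1282 x[-0.0116 0.0156] y[-0.0281 0.0262] rows 223 287 grey 77.0
z -0.012 n1201 x[-0.0122 0.0182] y[-0.0278 0.0261] rows 213 279 grey 80.0
z -0.006 n399 x[-0.0110 0.0181] y[-0.0256 0.0239] rows 208 269 grey 86.0
z -0.000 n243 x[-0.0084 0.0185] y[-0.0148 0.0138] rows 203 260 grey 86.0
z 0.006 n236 x[0.0059 0.0188] y[-0.0162 0.0144] rows 201 226 grey 100.0
```

Emit:
play_rows(
  plan=[-0.02,-0.03,0,0,0,0,-0.6,-0.04,-0.06,0,0,0,0,-0.6,-0.06,-0.088,0,0,0,0,-0.6,-0.075,-0.11,0,0,0,0,-0.6,-0.075,-0.11,0.01,0,0,0,-0.6],
)

```text
clock: 11.6
eef_pos: [0.4739, -0.3699, 0.127]
ee_rot: [-0.097, 0.995, -0.001, 0.001]
ft_force: [0.8, -0.0, -0.0]
gripper_width: 0.0269
gripper_force: 59.2
```

Emit:
play_rows(
  plan=[0,0,0.03,0,0,0,-0.6,0,0,0.06,0,0,0,-0.6,0,0,0.08,0,0,0,-0.6,0,0,0.088,0,0,0,-0.6,0,0,0.088,0,0,0,-0.6],
)

```text
clock: 12.1
eef_pos: [0.4702, -0.3663, 0.0378]
ee_rot: [-0.097, 0.995, 0.001, -0.001]
ft_force: [-0.2, -0.2, -0.3]
gripper_width: 0.0266
gripper_force: 59.2
```

```bash
python3 go.py .474 -.369 .034 101.3
```

```text
shift [-0.0032 -0.0034  0.0038] turn [ 0.0011 -0.0011 -0.0017]
az 101.1 pos [ 0.4702 -0.3663  0.0378] t 12.1 F [-0.2 -0.2 -0.3] w 0.0266 g 59.21983652893687
```

Emit:
play_rows(
  plan=[0,0,0.002,0,0,0,-0.6,0,0,0.004,0,0,0,-0.6,0,0,0.004,0,0,0,-0.6,0,0,0.004,0,0,0,-0.6],
)

```text
clock: 12.5
eef_pos: [0.4718, -0.3675, 0.0359]
ee_rot: [-0.097, 0.995, -0.0, 0.0]
ft_force: [0.4, -0.7, -0.3]
gripper_width: 0.0269
gripper_force: 59.2
```

Emit:
play_rows(
  plan=[0,0,0.001,0,0,0,-0.6,0,0,0.0015,0,0,0,-0.6,0,0,0.0015,0,0,0,-0.6],
)

```text
clock: 12.8
eef_pos: [0.4715, -0.3673, 0.0338]
ee_rot: [-0.097, 0.995, 0.0, -0.0]
ft_force: [0.1, 0.8, 0.1]
gripper_width: 0.0266
gripper_force: 59.2
```

Emit:
play_rows(
  plan=[0,0,0.001,0,0,0,-0.6,0,0,0.001,0,0,0,-0.6,0,0,0.001,0,0,0,-0.6],
)

```text
clock: 13.1
eef_pos: [0.4715, -0.3672, 0.0327]
ee_rot: [-0.097, 0.995, 0.0, -0.0]
ft_force: [0.0, 0.5, -1.5]
gripper_width: 0.0267
gripper_force: 59.2
```

Emit:
play_rows(
  plan=[0,0,0.001,0,0,0,-0.6,0,0,0.001,0,0,0,-0.6,0,0,0.001,0,0,0,-0.6],
)

```text
clock: 13.4
eef_pos: [0.4716, -0.3674, 0.0319]
ee_rot: [-0.097, 0.995, -0.0, 0.0]
ft_force: [0.1, 0.2, 1.9]
gripper_width: 0.0267
gripper_force: 59.4
```

Emit:
play_rows(
  plan=[0,0,0.001,0,0,0,-0.6,0,0,0.001,0,0,0,-0.6,0,0,0.001,0,0,0,-0.6],
)

```text
clock: 13.7
eef_pos: [0.4716, -0.3674, 0.0318]
ee_rot: [-0.097, 0.995, -0.0, 0.0]
ft_force: [-3.6, 3.1, 13.4]
gripper_width: 0.0267
gripper_force: 60.6
```

Contact came at 31.9 mm, as predicted. I back off, release and lift, then measure.

Emit:
play_rows(
  plan=[0,0,-0.001,0,0,0,-0.6,0,0,-0.001,0,0,0,-0.2,0,0,-0.001,0,0,0,0.05,0,0,-0.001,0,0,0,0.05,0,0,-0.001,0,0,0,0.05],
)

```text
clock: 14.2
eef_pos: [0.4715, -0.3672, 0.0316]
ee_rot: [-0.097, 0.995, 0.0, -0.0]
ft_force: [0.6, -0.0, -0.1]
gripper_width: 0.0445
gripper_force: 0.0
```

Emit:
play_rows(
  plan=[0,0,-0.01,0,0,0,0.05,0,0,-0.04,0,0,0,0.05,0,0,-0.08,0,0,0,0.05,0,0,-0.1,0,0,0,0.05,0,0,-0.11,0,0,0,0.05],
)

```text
clock: 14.7
eef_pos: [0.4724, -0.3681, 0.1447]
ee_rot: [-0.097, 0.995, -0.001, 0.002]
ft_force: [1.0, -0.2, -0.4]
gripper_width: 0.0447
gripper_force: 0.0
```

```bash
python3 wm.py .474 -.369 .055 .075 .03; python3 go.py .456 -.1065 .14 101.3
```

```text
390 mean [ 0.4668 -0.3685  0.0612] mid [ 0.4681 -0.3683  0.0612] size [0.0168 0.0163 0.0125] circle ((468.23443603515625, -368.29888916015625), 8.646651268005371)
shift [-0.0345  0.2594  0.0029] turn [-0.0008  0.001  -0.0016]
az 101.1 pos [ 0.4721 -0.3677  0.1433] t 14.8 F [ 0.4  0.3 -0.2] w 0.0445 g 0.0
```

Emit:
play_rows(
  plan=[-0.005,0.04,0,0,0,0,0.5,-0.01,0.08,0,0,0,0,1,-0.015,0.12,0,0,0,0,1,-0.02,0.16,0,0,0,0,1,-0.026,0.2,0,0,0,0,1],
)

```text
clock: 15.3
eef_pos: [0.4571, -0.1642, 0.1405]
ee_rot: [-0.097, 0.995, 0.0, -0.001]
ft_force: [0.9, 0.8, 0.5]
gripper_width: 0.085
gripper_force: 0.0
```

Emit:
play_rows(
  plan=[-0.005,0.04,0,0,0,0,1,-0.008,0.059,0,0,0,0,1,-0.008,0.059,0,0,0,0,1,-0.008,0.059,0,0,0,0,1],
)

```text
clock: 15.7
eef_pos: [0.4544, -0.1066, 0.141]
ee_rot: [-0.097, 0.995, 0.0, -0.001]
ft_force: [0.2, -0.6, 0.8]
gripper_width: 0.0856
gripper_force: 0.0
```

```bash
python3 wm.py .456 -.1065 .045 .065 .04; python3 go.py .456 -.1065 .03 101.3
```

```text
1482 mean [ 0.4557 -0.1094  0.053 ] mid [ 0.4531 -0.1098  0.0508] size [0.0617 0.0617 0.0116] circle ((453.354736328125, -109.85157012939453), 31.24226951599121)
shift [-0.0017  0.001   0.1113] turn [-0.0001 -0.0005 -0.0024]
az 101.0 pos [ 0.4546 -0.1078  0.1413] t 15.8 F [ 0.9 -1.  -0.6] w 0.0854 g 0.0
```

Emit:
play_rows(
  plan=[0,-0.001,0.03,0,0,0,1,0,-0.002,0.065,0,0,0,1,0,-0.002,0.1,0,0,0,1,0,-0.002,0.115,0,0,0,1,0,-0.002,0.12,0,0,0,1],
)

```text
clock: 16.3
eef_pos: [0.454, -0.1098, 0.0199]
ee_rot: [-0.096, 0.995, 0.0, -0.002]
ft_force: [0.2, 0.2, 0.1]
gripper_width: 0.0851
gripper_force: 0.0
```

Emit:
play_rows(
  plan=[0,0,0,0,0,0,1,0,0,0,0,0,0,0.6,0,0,0,0,0,0,0.2,0,0,0,0,0,0,0.2,0,0,0,0,0,0,0.2],
)

```text
clock: 16.8
eef_pos: [0.4562, -0.1089, 0.0231]
ee_rot: [-0.097, 0.995, -0.0, 0.001]
ft_force: [-1.6, -1.6, 8.1]
gripper_width: 0.0575
gripper_force: 62.3
```

```bash
python3 go.py .456 -.1065 .02 101.3
```

```text
shift [-0.0003  0.0024  0.0031] turn [-0.0003  0.0011 -0.0017]
az 101.1 pos [ 0.4562 -0.1089  0.0231] t 16.8 F [-1.6 -1.6  8.1] w 0.0575 g 62.275507409503916
```

Emit:
play_rows(
  plan=[0,0,-0.005,0,0,0,0.2,0,0,-0.025,0,0,0,0.2,0,0,-0.06,0,0,0,0.2,0,0,-0.1,0,0,0,0.2,0,0,-0.125,0,0,0,0.2],
)

```text
clock: 17.3
eef_pos: [0.4561, -0.1088, 0.15]
ee_rot: [-0.097, 0.995, -0.0, 0.002]
ft_force: [0.1, 0.6, -1.2]
gripper_width: 0.0574
gripper_force: 64.1
```

Emit:
play_rows(
  plan=[-0.008,0.03,0,0,0,0,0.2,-0.018,0.07,0,0,0,0,0.2,-0.027,0.11,0,0,0,0,0.2,-0.037,0.15,0,0,0,0,0.2,-0.047,0.19,0,0,0,0,0.2],
)

```text
clock: 17.8
eef_pos: [0.4648, 0.0886, 0.1478]
ee_rot: [-0.097, 0.995, 0.0, 0.001]
ft_force: [0.7, -0.2, -0.4]
gripper_width: 0.0572
gripper_force: 64.1
```

Emit:
play_rows(
  plan=[-0.01,0.04,0,0,0,0,0.2,-0.02,0.08,0,0,0,0,0.2,-0.03,0.12,0,0,0,0,0.2,-0.04,0.16,0,0,0,0,0.2,-0.05,0.2,0,0,0,0,0.2],
)

```text
clock: 18.3
eef_pos: [0.4753, 0.2946, 0.1478]
ee_rot: [-0.097, 0.995, 0.0, 0.0]
ft_force: [0.8, -0.2, 0.0]
gripper_width: 0.0575
gripper_force: 64.1
```

```bash
python3 go.py .482 .418 .11 101.3
```

```text
shift [-0.0303  0.1198  0.0378] turn [ 0.0002  0.0005 -0.0016]
az 101.1 pos [0.4753 0.2946 0.1478] t 18.3 F [ 0.8 -0.2  0. ] w 0.0575 g 64.08707650640281
```

Emit:
play_rows(
  plan=[-0.01,0.04,0,0,0,0,0.2,-0.02,0.08,0,0,0,0,0.2,-0.028,0.11,0,0,0,0,0.2,-0.03,0.12,0,0,0,0,0.2,-0.03,0.12,0.01,0,0,0,0.2],
)

```text
clock: 18.8
eef_pos: [0.4818, 0.4186, 0.138]
ee_rot: [-0.098, 0.995, 0.001, 0.001]
ft_force: [0.6, 0.2, -0.3]
gripper_width: 0.0576
gripper_force: 64.1
```

Emit:
play_rows(
  plan=[0,0,0.01,0,0,0,0.2,0,0,0.02,0,0,0,0.2,0,0,0.025,0,0,0,0.2,0,0,0.025,0,0,0,0.2,0,0,0.025,0,0,0,0.2],
)

```text
clock: 19.3
eef_pos: [0.482, 0.4159, 0.1119]
ee_rot: [-0.096, 0.995, -0.0, -0.0]
ft_force: [-0.5, 0.9, -0.8]
gripper_width: 0.0571
gripper_force: 64.1
```

```bash
python3 go.py .482 .418 .028 101.3
python3 - <<'E'
from h import *
im,d,p=grab('wrist');save('w5.png',im);P=pts(d,p)
q=P[(np.hypot(P[...,0]-.517,P[...,1]-.425)<.11)&(P[...,2]>.046)&(P[...,2]<.056)]
r=np.hypot(q[:,0]-.517,q[:,1]-.425);q=q[r>.083]
A=np.c_[2*q[:,:2],np.ones(len(q))];s=np.linalg.lstsq(A,(q[:,:2]**2).sum(1),rcond=None)[0]
print('tin rim',len(q),s[:2],np.sqrt(s[2]+s[0]**2+s[1]**2),np.median(q[:,2]))
E
```

```text
shift [-0.0004  0.0021  0.0839] turn [-0.    -0.    -0.002]
az 101.1 pos [0.482  0.4159 0.1119] t 19.3 F [-0.5  0.9 -0.8] w 0.0571 g 64.09725434845313
tin rim 4343 [0.51621318 0.42367133] 0.08819747906736534 0.05078581247243305
```

View pics/w5.png

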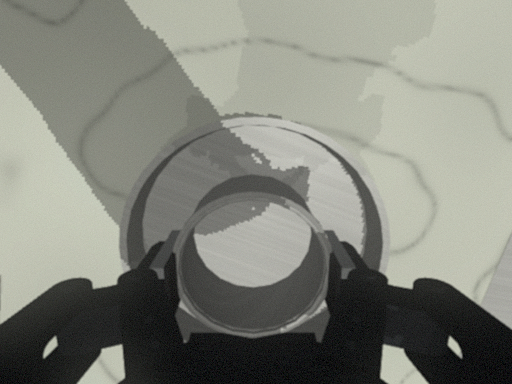

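The wrist view shows the cutter held level at (253,262), concentric with the jaws, over the near half of the tin (rim fitted at 0.516, 0.424, top at 51 mm). I lower it.

Emit:
play_rows(
  plan=[0,0.001,0.02,0,0,0,0.2,0,0.001,0.045,0,0,0,0.2,0,0.001,0.065,0,0,0,0.2,0,0.001,0.078,0,0,0,0.2,0,0.001,0.08,0,0,0,0.2],
)

```text
clock: 19.85
eef_pos: [0.481, 0.4168, 0.0306]
ee_rot: [-0.097, 0.995, -0.001, -0.001]
ft_force: [-1.0, -0.2, -0.3]
gripper_width: 0.0571
gripper_force: 64.1
```

Emit:
play_rows(
  plan=[0,0,0,0,0,0,0.2,0,0,0.001,0,0,0,0.2,0,0,0.002,0,0,0,0.2,0,0,0.002,0,0,0,0.2],
)

```text
clock: 20.25
eef_pos: [0.4818, 0.4176, 0.0304]
ee_rot: [-0.097, 0.995, 0.0, 0.0]
ft_force: [0.6, 0.0, -0.6]
gripper_width: 0.0574
gripper_force: 64.1
```

Emit:
play_rows(
  plan=[0,0,0.001,0,0,0,0.2,0,0,0.0015,0,0,0,0.2,0,0,0.0015,0,0,0,0.2],
)

```text
clock: 20.55
eef_pos: [0.4815, 0.4173, 0.0283]
ee_rot: [-0.097, 0.995, 0.0, -0.0]
ft_force: [-0.3, 0.3, -0.2]
gripper_width: 0.0573
gripper_force: 64.1
```

Emit:
play_rows(
  plan=[0,0,0.001,0,0,0,0.2,0,0,0.001,0,0,0,0.2,0,0,0.001,0,0,0,0.2],
)

```text
clock: 20.85
eef_pos: [0.4816, 0.4173, 0.0273]
ee_rot: [-0.097, 0.995, -0.0, -0.0]
ft_force: [0.7, -0.3, -0.7]
gripper_width: 0.0577
gripper_force: 64.1
```

Emit:
play_rows(
  plan=[0,0,0.001,0,0,0,0.2,0,0,0.001,0,0,0,0.2,0,0,0.001,0,0,0,0.2],
)

```text
clock: 21.15
eef_pos: [0.4816, 0.4174, 0.0263]
ee_rot: [-0.097, 0.995, 0.0, 0.0]
ft_force: [-0.0, 1.0, -1.2]
gripper_width: 0.0572
gripper_force: 64.2
```

Emit:
play_rows(
  plan=[0,0,0.001,0,0,0,0.2,0,0,0.001,0,0,0,0.2,0,0,0.001,0,0,0,0.2],
)

```text
clock: 21.45
eef_pos: [0.4817, 0.4174, 0.0262]
ee_rot: [-0.097, 0.995, 0.0, 0.0]
ft_force: [-2.9, -0.8, 8.8]
gripper_width: 0.0569
gripper_force: 65.3
```

Contact. I release to 72 mm and lift.

Emit:
play_rows(
  plan=[0,0,0,0,0,0,0.3,0,0,0,0,0,0,0.5,0,0,0,0,0,0,0.7,0,0,0,0,0,0,0.7,0,0,0,0,0,0,0.7],
)

```text
clock: 21.95
eef_pos: [0.4815, 0.4172, 0.0252]
ee_rot: [-0.097, 0.995, -0.0, -0.0]
ft_force: [0.1, 0.1, 0.8]
gripper_width: 0.0729
gripper_force: 0.0
```

Emit:
play_rows(
  plan=[0,0,-0.01,0,0,0,0.7,0,0,-0.04,0,0,0,0.7,0,0,-0.08,0,0,0,0.7,0,0,-0.11,0,0,0,0.7,0,0,-0.115,0,0,0,0.7],
)

```text
clock: 22.45
eef_pos: [0.4835, 0.4189, 0.1453]
ee_rot: [-0.097, 0.995, 0.002, 0.003]
ft_force: [0.1, 0.4, 0.1]
gripper_width: 0.0727
gripper_force: 0.0
```

```bash
python3 wm.py .482 .4175 .052 .065 .04; python3 go.py .417 .1565 .14 101.3
```

```text
1321 mean [0.4791 0.4167 0.0567] mid [0.4787 0.4166 0.0557] size [0.0619 0.0616 0.0074] circle ((478.7554016113281, 416.7064208984375), 31.12254524230957)
shift [ 0.1143 -0.2439  0.0013] turn [ 0.0008  0.0011 -0.0016]
az 101.1 pos [0.4822 0.4179 0.142 ] t 22.55 F [0.3 0.2 0.5] w 0.0723 g 0.0
```

Emit:
play_rows(
  plan=[0.018,-0.039,0,0,0,0,0.6,0.036,-0.077,0,0,0,0,0.6,0.054,-0.116,0,0,0,0,0.6,0.073,-0.155,0,0,0,0,0.6,0.091,-0.194,0,0,0,0,0.6],
)

```text
clock: 23.05
eef_pos: [0.428, 0.2073, 0.1391]
ee_rot: [-0.097, 0.995, -0.001, -0.001]
ft_force: [0.8, -0.1, 0.5]
gripper_width: 0.0683
gripper_force: 0.0
```

Emit:
play_rows(
  plan=[0.018,-0.038,0,0,0,0,0.6,0.023,-0.05,0,0,0,0,0.6,0.023,-0.05,0,0,0,0,0.6,0.023,-0.05,0,0,0,0,0.6],
)

```text
clock: 23.45
eef_pos: [0.4167, 0.1567, 0.14]
ee_rot: [-0.097, 0.995, 0.0, -0.0]
ft_force: [0.2, 0.3, -0.2]
gripper_width: 0.0683
gripper_force: 0.0
```

```bash
python3 wm.py .417 .1565 .045 .065 .035; python3 go.py .417 .1565 .021 101.3
```

```text
1108 mean [0.4179 0.1557 0.0531] mid [0.416  0.1553 0.0508] size [0.0478 0.0477 0.0116] circle ((416.1253356933594, 155.27210998535156), 24.225486755371094)
shift [ 1.00e-04 -9.00e-04  1.19e-01] turn [ 0.0001  0.     -0.0008]
az 101.2 pos [0.4169 0.1574 0.14  ] t 23.55 F [ 0.8 -0.   1.1] w 0.0686 g 0.0
```

Emit:
play_rows(
  plan=[0,-0.001,0.03,0,0,0,0.6,0,-0.001,0.065,0,0,0,0.6,0,-0.001,0.1,0,0,0,0.6,0,-0.001,0.115,0,0,0,0.6,0,-0.001,0.119,0,0,0,0.6],
)

```text
clock: 24.05
eef_pos: [0.4159, 0.1556, 0.0193]
ee_rot: [-0.098, 0.995, -0.001, -0.002]
ft_force: [-0.5, 0.0, -0.1]
gripper_width: 0.0682
gripper_force: 0.0
```

Emit:
play_rows(
  plan=[0,0,0,0,0,0,0.6,0,0,0,0,0,0,0.2,0,0,0,0,0,0,-0.2,0,0,0,0,0,0,-0.2,0,0,0,0,0,0,-0.2],
)

```text
clock: 24.55
eef_pos: [0.4177, 0.1556, 0.0226]
ee_rot: [-0.097, 0.995, 0.001, 0.001]
ft_force: [-0.8, 0.2, 5.7]
gripper_width: 0.0451
gripper_force: 60.3
```

Emit:
play_rows(
  plan=[0,0,-0.005,0,0,0,-0.2,0,0,-0.025,0,0,0,-0.2,0,0,-0.06,0,0,0,-0.2,0,0,-0.1,0,0,0,-0.2,0,0,-0.125,0,0,0,-0.2],
)

```text
clock: 25.05
eef_pos: [0.4177, 0.1552, 0.1497]
ee_rot: [-0.097, 0.995, 0.001, 0.002]
ft_force: [-0.1, 0.0, -0.6]
gripper_width: 0.0449
gripper_force: 61.3
```

```bash
python3 go.py .557 .432 .14 101.3
```

```text
shift [-0.1899  0.2449  0.0106] turn [ 0.0005  0.0016 -0.0018]
az 101.1 pos [0.4177 0.1552 0.1497] t 25.05 F [-0.1  0.  -0.6] w 0.0449 g 61.25527570489794
```

Emit:
play_rows(
  plan=[-0.02,0.026,0,0,0,0,-0.2,-0.043,0.056,0,0,0,0,-0.2,-0.067,0.087,0,0,0,0,-0.2,-0.091,0.117,0,0,0,0,-0.2,-0.115,0.148,0,0,0,0,-0.2],
)

```text
clock: 25.55
eef_pos: [0.5019, 0.3237, 0.1475]
ee_rot: [-0.097, 0.995, 0.0, 0.001]
ft_force: [-0.4, -0.2, -0.0]
gripper_width: 0.0449
gripper_force: 61.3
```

Emit:
play_rows(
  plan=[-0.024,0.031,0,0,0,0,-0.2,-0.048,0.062,0,0,0,0,-0.2,-0.068,0.088,0,0,0,0,-0.2,-0.075,0.097,0,0,0,0,-0.2,-0.075,0.097,0.01,0,0,0,-0.2],
)

```text
clock: 26.05
eef_pos: [0.5569, 0.4345, 0.1377]
ee_rot: [-0.098, 0.995, 0.001, 0.001]
ft_force: [0.7, 0.9, -0.7]
gripper_width: 0.045
gripper_force: 61.3
```

Emit:
play_rows(
  plan=[0,0,0.01,0,0,0,-0.2,0,0,0.02,0,0,0,-0.2,0,0,0.025,0,0,0,-0.2,0,0,0.025,0,0,0,-0.2],
)

```text
clock: 26.45
eef_pos: [0.5556, 0.4308, 0.1102]
ee_rot: [-0.096, 0.995, -0.001, -0.001]
ft_force: [-0.5, -0.3, -0.3]
gripper_width: 0.0449
gripper_force: 61.3
```

```bash
python3 go.py .557 .432 .031 101.3
```

```text
shift [-0.0018  0.001   0.0792] turn [-0.0005 -0.0008 -0.002 ]
az 101.1 pos [0.5556 0.4308 0.1102] t 26.45 F [-0.5 -0.3 -0.3] w 0.0449 g 61.253420328721404
```

Emit:
play_rows(
  plan=[-0.001,0.001,0.02,0,0,0,-0.2,-0.001,0.001,0.045,0,0,0,-0.2,-0.001,0.001,0.065,0,0,0,-0.2,-0.001,0.001,0.077,0,0,0,-0.2,-0.001,0.001,0.079,0,0,0,-0.2],
)

```text
clock: 26.95
eef_pos: [0.5563, 0.4324, 0.0311]
ee_rot: [-0.097, 0.995, -0.001, -0.001]
ft_force: [-0.8, 0.4, -0.0]
gripper_width: 0.0452
gripper_force: 61.3
```

Emit:
play_rows(
  plan=[0,0,0,0,0,0,-0.2,0,0,0.001,0,0,0,-0.2,0,0,0.002,0,0,0,-0.2,0,0,0.002,0,0,0,-0.2],
)

```text
clock: 27.35
eef_pos: [0.5572, 0.4334, 0.031]
ee_rot: [-0.097, 0.995, 0.0, 0.0]
ft_force: [0.3, -0.1, 0.3]
gripper_width: 0.0453
gripper_force: 61.3
```

Emit:
play_rows(
  plan=[0,0,0.001,0,0,0,-0.2,0,0,0.0015,0,0,0,-0.2,0,0,0.0015,0,0,0,-0.2],
)

```text
clock: 27.65
eef_pos: [0.5569, 0.4331, 0.0288]
ee_rot: [-0.097, 0.995, -0.0, -0.0]
ft_force: [-0.4, -0.1, -0.3]
gripper_width: 0.0445
gripper_force: 61.3
```

Emit:
play_rows(
  plan=[0,0,0.001,0,0,0,-0.2,0,0,0.001,0,0,0,-0.2,0,0,0.001,0,0,0,-0.2],
)

```text
clock: 27.95
eef_pos: [0.5569, 0.4331, 0.0277]
ee_rot: [-0.097, 0.995, -0.0, -0.0]
ft_force: [0.2, -0.0, 0.6]
gripper_width: 0.045
gripper_force: 61.3
```

Emit:
play_rows(
  plan=[0,0,0.001,0,0,0,-0.2,0,0,0.001,0,0,0,-0.2,0,0,0.001,0,0,0,-0.2],
)

```text
clock: 28.25
eef_pos: [0.5569, 0.4331, 0.0268]
ee_rot: [-0.097, 0.995, -0.0, -0.0]
ft_force: [0.7, -0.1, -0.4]
gripper_width: 0.0447
gripper_force: 61.3
```

Emit:
play_rows(
  plan=[0,0,0.001,0,0,0,-0.2,0,0,0.001,0,0,0,-0.2,0,0,0.001,0,0,0,-0.2],
)

```text
clock: 28.55
eef_pos: [0.557, 0.4331, 0.0258]
ee_rot: [-0.097, 0.995, 0.0, 0.0]
ft_force: [0.4, -1.0, -0.1]
gripper_width: 0.0451
gripper_force: 61.4
```

Emit:
play_rows(
  plan=[0,0,0.0005,0,0,0,-0.2,0,0,0.0005,0,0,0,-0.2,0,0,0.0005,0,0,0,-0.2],
)

```text
clock: 28.85
eef_pos: [0.557, 0.4331, 0.0257]
ee_rot: [-0.097, 0.995, 0.0, 0.0]
ft_force: [-2.8, -0.9, 5.8]
gripper_width: 0.0451
gripper_force: 61.8
```

Emit:
play_rows(
  plan=[0,0,0,0,0,0,0,0,0,0,0,0,0,0.2,0,0,0,0,0,0,0.4,0,0,0,0,0,0,0.4,0,0,0,0,0,0,0.4],
)

```text
clock: 29.35
eef_pos: [0.5569, 0.4331, 0.0251]
ee_rot: [-0.097, 0.995, -0.0, -0.0]
ft_force: [-0.4, 0.7, -0.0]
gripper_width: 0.0596
gripper_force: 0.0
```

Emit:
play_rows(
  plan=[0,0,-0.01,0,0,0,0.4,0,0,-0.04,0,0,0,0.4,0,0,-0.08,0,0,0,0.4,0,0,-0.11,0,0,0,0.4,0,0,-0.115,0,0,0,0.4],
)

```text
clock: 29.85
eef_pos: [0.5592, 0.4346, 0.146]
ee_rot: [-0.097, 0.995, 0.002, 0.003]
ft_force: [0.4, -0.2, 0.5]
gripper_width: 0.0598
gripper_force: 0.0
```

```bash
python3 wm.py .557 .433 .052 .065 .032; python3 go.py .466 .028 .14 65
```

```text
995 mean [0.5558 0.4327 0.0568] mid [0.5554 0.4326 0.0558] size [0.0482 0.0478 0.0075] circle ((555.5448608398438, 432.79376220703125), 24.29119110107422)
shift [ 0.1681 -0.3804  0.0013] turn [0.0012 0.001  0.3009]
az 101.1 pos [0.5577 0.4337 0.1424] t 29.95 F [-0.1 -0.7 -0.3] w 0.0598 g 0.0
```

Emit:
play_rows(
  plan=[0.017,-0.038,0,0,0,0,0.2,0.034,-0.076,0,0,0,0,0,0.05,-0.114,0,0,0,0,0,0.067,-0.152,0,0,0,0,0,0.084,-0.19,0,0,0,0,0],
)

```text
clock: 30.45
eef_pos: [0.5097, 0.2285, 0.1391]
ee_rot: [-0.097, 0.995, -0.0, -0.001]
ft_force: [1.0, -0.4, -0.1]
gripper_width: 0.043
gripper_force: 0.0
```

Emit:
play_rows(
  plan=[0.017,-0.038,0,0,0,0.06,0,0.034,-0.076,0,0,0,0.12,0,0.05,-0.114,0,0,0,0.18,0,0.067,-0.152,0,0,0,0.24,0,0.084,-0.19,0,0,0,0.3,0],
)

```text
clock: 30.95
eef_pos: [0.4638, 0.0263, 0.1395]
ee_rot: [0.218, 0.976, -0.0, -0.001]
ft_force: [0.6, -0.9, -0.5]
gripper_width: 0.0428
gripper_force: 0.0
```

```bash
python3 - <<'E'
from h import *
for k in range(3): im,d,p=grab('wrist')
save('w7.png',im);P=pts(d,p)
m=(np.hypot(P[...,0]-.47,P[...,1]-.025)<.085)&(P[...,2]>.0245)&(P[...,2]<.045)
q=P[m];c=q[:,:2].mean(0);k=cv2.minAreaRect((q[:,:2]*1000).astype(np.float32));print('rect',k,len(q))
h=q[np.hypot(*(q[:,:2]-(.455,.033)).T)<.03][:,:3]
l=cv2.fitLine((h[:,:2]*1000).astype(np.float32),cv2.DIST_HUBER,0,.01,.01).ravel();print('handle line dir deg',np.degrees(np.arctan2(l[1],l[0])),'pt',l[2:]);
u=l[:2]*np.sign(l[0]);t=(q[:,:2]*1000-l[2:])@u;w=(q[:,:2]*1000-l[2:])@np.array([-u[1],u[0]])
for a in np.arange(np.floor(t.min()/8)*8,t.max(),8):
    s=(t>=a)&(t<a+8);print(int(a),s.sum(),w[s].min().round(1) if s.any() else 0,w[s].max().round(1) if s.any() else 0,np.percentile(q[s,2],95).round(4) if s.any() else 0)
print('ends',(l[2:]+u*t.min()).round(1),(l[2:]+u*t.max()).round(1))
E
python3 go.py .466 .028 .14 65
```

```text
rect ((465.37396240234375, 27.485456466674805), (25.992961883544922, 134.8021240234375), 64.20858764648438) 2029
handle line dir deg -22.619398 pt [452.64642   30.139776]
-56 70 -4.0 4.4 0.0258
-48 97 -3.7 5.1 0.0267
-40 109 -3.9 3.9 0.0273
-32 107 -3.7 3.5 0.0285
-24 108 -4.0 3.9 0.0292
-16 104 -3.8 3.6 0.03
-8 106 -4.0 4.0 0.0312
0 101 -3.8 3.6 0.032
8 101 -4.0 4.0 0.0323
16 94 -3.8 3.7 0.0321
24 91 -4.0 4.0 0.0315
32 109 -7.1 6.8 0.031
40 167 -11.6 11.5 0.0298
48 146 -12.9 13.0 0.0293
56 144 -13.3 12.9 0.0293
64 195 -12.6 12.6 0.0296
72 179 -9.7 9.8 0.0295
80 1 -2.4 -2.4 0.0281
ends [402.2  51.2] [526.5  -0.6]
shift [-0.0008  0.0036 -0.0004] turn [-0.0009 -0.0007 -0.0017]
az 64.8 pos [0.4637 0.0251 0.1396] t 31.1 F [-0.8 -0.2 -0.1] w 0.043 g 0.0
```

View pics/w7.png

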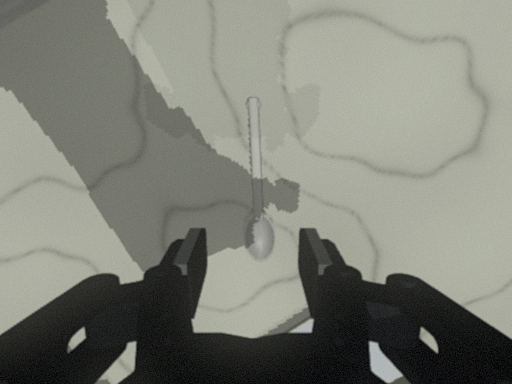

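The wrist view shows the spoon with its handle end at (253,100) and bowl at (259,235), centred between the jaws. The handle axis is at -22.6°, the origin is near (0.4637, 0.0255), and the handle top is at 32 mm.

Emit:
play_rows(
  plan=[0,0,0.03,0,0,-0.01,0,0,0,0.065,0,0,-0.022,0,0,0,0.1,0,0,-0.022,0,0,0,0.11,0,0,-0.022,0,0,0,0.114,0,0,-0.022,0],
)

```text
clock: 31.6
eef_pos: [0.4643, 0.0283, 0.0252]
ee_rot: [0.192, 0.981, -0.0, -0.001]
ft_force: [0.7, 0.6, 0.9]
gripper_width: 0.0428
gripper_force: 0.0
```

Emit:
play_rows(
  plan=[0,0,0,0,0,0,0,0,0,0,0,0,0,-0.4,0,0,0,0,0,0,-0.8,0,0,0,0,0,0,-1,0,0,0,0,0,0,-1],
)

```text
clock: 32.1
eef_pos: [0.4661, 0.0282, 0.0274]
ee_rot: [0.193, 0.981, 0.001, 0.001]
ft_force: [-0.6, 0.3, 8.9]
gripper_width: 0.0048
gripper_force: 58.9
```

Emit:
play_rows(
  plan=[0,0,0,0,0,0,-1,0,0,0,0,0,0,-1],
)

```text
clock: 32.3
eef_pos: [0.4661, 0.0282, 0.0274]
ee_rot: [0.193, 0.981, 0.001, 0.001]
ft_force: [-1.1, 0.8, 8.2]
gripper_width: 0.005
gripper_force: 58.9
```

Emit:
play_rows(
  plan=[0,0,-0.005,0,0,0,-1,0,0,-0.02,0,0,0,-1,0,0,-0.05,0,0,0,-1,0,0,-0.08,0,0,0,-1,0,0,-0.1,0,0,0,-1],
)

```text
clock: 32.8
eef_pos: [0.4658, 0.0278, 0.1286]
ee_rot: [0.193, 0.981, 0.0, 0.001]
ft_force: [0.3, -0.0, -0.8]
gripper_width: 0.0046
gripper_force: 58.8
```

```bash
python3 go.py .6645 -.023 .12 11.4;python3 - <<'E'
from h import *
im,d,p=grab('scene');save('s8.png',cv2.resize(im[120:280,190:400],None,fx=3,fy=3))
P=pts(d,p);q=P[(P[...,2]>.09)&(P[...,2]<.125)&(np.hypot(P[...,0]-.466,P[...,1]-.028)<.08)]
x=(q[:,:2]-(.466,.028))@np.array([.924,-.381])
for a in np.arange(-.07,.07,.02):
    s=(x>=a)&(x<a+.02);print(a.round(2),s.sum(),np.percentile(q[s,2],[5,50,95]).round(3) if s.any() else '')
E
```

```text
shift [-0.2031  0.0283  0.009 ] turn [0.0009 0.0005 0.4694]
az 67.7 pos [0.4658 0.0278 0.1286] t 32.8 F [ 0.3 -0.  -0.8] w 0.0046 g 58.75967739382759
-0.07 5 [0.122 0.124 0.125]
-0.05 0 
-0.03 0 
-0.01 0 
0.01 0 
0.03 8 [0.123 0.124 0.125]
0.05 2 [0.123 0.124 0.125]
0.07 0
```

View pics/s8.png

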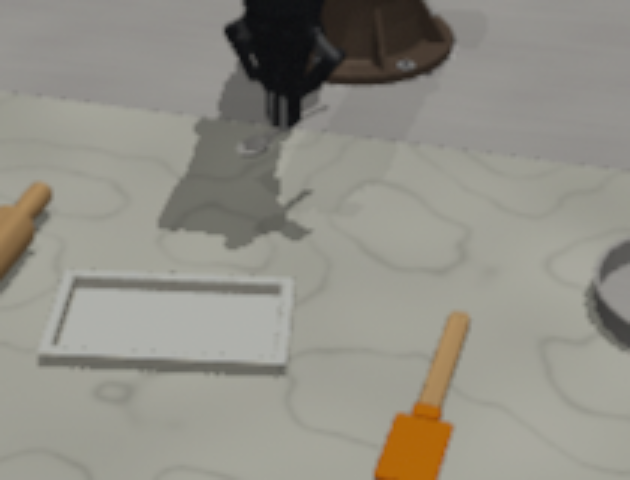

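The scene crop shows the spoon held level, bowl at (252,147) and handle end at (325,108). The tray lies at (170,320), clear.

Emit:
play_rows(
  plan=[-0.025,0.004,0,0,0,0,-1,-0.055,0.008,0,0,0,0,-1,-0.085,0.012,0,0,0,0,-1,-0.115,0.016,0,0,0,0.05,-1,-0.14,0.02,0,0,0,0.1,-1],
)

```text
clock: 33.35
eef_pos: [0.6038, -0.0073, 0.1268]
ee_rot: [0.297, 0.955, 0.0, 0.0]
ft_force: [-0.1, 1.3, -0.2]
gripper_width: 0.0049
gripper_force: 58.8
```

```bash
python3 go.py .6645 -.023 .11 11.4
```

```text
shift [-0.0589  0.0214  0.0168] turn [3.000e-04 2.000e-04 3.674e-01]
az 55.5 pos [ 0.6038 -0.0073  0.1268] t 33.35 F [-0.1  1.3 -0.2] w 0.0049 g 58.77622346626595
```

Emit:
play_rows(
  plan=[-0.015,0.005,0,0,0,0.07,-1,-0.03,0.01,0,0,0,0.14,-1,-0.045,0.016,0,0,0,0.21,-1,-0.059,0.021,0,0,0,0.28,-1,-0.059,0.021,0,0,0,0.35,-1],
)

```text
clock: 33.85
eef_pos: [0.6645, -0.023, 0.1266]
ee_rot: [0.62, 0.785, 0.0, 0.001]
ft_force: [0.8, -0.3, -0.0]
gripper_width: 0.0049
gripper_force: 58.8
```

Emit:
play_rows(
  plan=[0,0,0.01,0,0,0.017,-1,0,0,0.02,0,0,0.017,-1,0,0,0.03,0,0,0.017,-1,0,0,0.035,0,0,0.017,-1,0,0,0.035,0,0,0.017,-1],
)

```text
clock: 34.35
eef_pos: [0.6622, -0.0224, 0.0902]
ee_rot: [0.631, 0.776, -0.0, -0.001]
ft_force: [0.2, -0.0, 0.1]
gripper_width: 0.0047
gripper_force: 58.8
```

```bash
python3 go.py .6645 -.023 .034 11.4;python3 - <<'E'
from h import *
im,d,p=grab('wrist');save('w9.png',im)
P=pts(d,p);f=P[(np.hypot(P[...,0]-.6645,P[...,1]+.023)<.09)&(P[...,2]<.034)&(P[...,2]>.015)];print('floor',np.median(f[:,2]))
E
```

```text
shift [-0.0011  0.0023  0.0562] turn [-0.0008 -0.0003  0.0031]
az 11.8 pos [ 0.6622 -0.0224  0.0902] t 34.35 F [ 0.2 -0.   0.1] w 0.0047 g 58.79416092066094
floor 0.02325545121818011
```

View pics/w9.png

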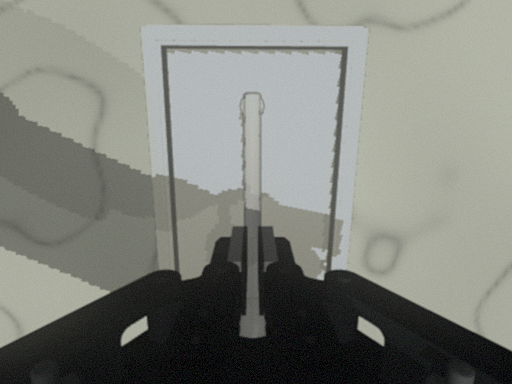

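The wrist view shows the tray (rim corners (142,27) and (367,27)) with the handle along its length: end at (252,97), pads at (252,245), and a strip continuing to (253,335). I check the spoon's pitch from depth before lowering it.

Run:
```python
from h import *
im,d,p=grab('wrist');s=manip.observe();M=R.from_quat(s['ee_rot']);P=pts(d,p)
q=M.inv().apply((P-s['eef_pos']).reshape(-1,3)).reshape(P.shape)
for v in range(90,345,15): print(v,np.median(q[v-1:v+2,250:255].reshape(-1,3),0).round(4),'world z',np.median(P[v-1:v+2,250:255,2]).round(4),im[v,252])
im,d,p=grab('side');P=pts(d,p);
m=(np.hypot(P[...,0]-.6645,P[...,1]+.023)<.085)&(P[...,2]>.07)&(P[...,2]<.13)
y=P[m]@np.array([-.198,.98,0])-(np.array([.6645,-.023])@np.array([-.198,.98]))
for a in np.arange(-.08,.08,.02):
    t=(y>=a)&(y<a+.02)
    if t.any():print(a.round(2),t.sum(),np.percentile(P[m][t,2],[5,50,95]).round(3))
```

```text
90 [ 0.0713 -0.0002  0.0677] world z 0.0236 [179 183 185]
105 [ 0.0635 -0.0001  0.0032] world z 0.0882 [181 187 182]
120 [ 0.0572 -0.0001  0.0025] world z 0.0889 [181 186 181]
135 [ 0.0508 -0.0001  0.0017] world z 0.0897 [180 186 180]
150 [ 0.0445 -0.0001  0.0007] world z 0.0907 [183 184 178]
165 [ 0.0379 -0.      0.0001] world z 0.0912 [184 184 175]
180 [ 0.0312 -0.     -0.0005] world z 0.0919 [171 173 166]
195 [ 0.0243 -0.     -0.0011] world z 0.0925 [157 160 154]
210 [ 0.0176 -0.     -0.0014] world z 0.0928 [105 108 100]
225 [ 0.0105 -0.     -0.0022] world z 0.0936 [104 104 101]
240 [ 0.0036 -0.     -0.0031] world z 0.0945 [ 98 100  95]
255 [-0.004  -0.     -0.0028] world z 0.0942 [98 96 92]
270 [-0.0123  0.     -0.0023] world z 0.0937 [104 105  98]
285 [-0.0205  0.     -0.0019] world z 0.0933 [105 102  96]
300 [-0.0324  0.      0.0035] world z 0.0879 [ 99 100  96]
315 [-0.0425  0.      0.0053] world z 0.0861 [106 108 104]
330 [-0.0514  0.      0.0049] world z 0.0864 [104 104 101]
-0.08 1 [0.086 0.086 0.086]
-0.06 11 [0.082 0.087 0.091]
-0.04 3 [0.085 0.088 0.088]
-0.02 10 [0.09  0.102 0.127]
0.0 103 [0.091 0.108 0.127]
0.02 17 [0.088 0.091 0.094]
0.04 20 [0.086 0.088 0.092]
0.06 13 [0.084 0.087 0.089]
```

The profile matches the spoon lying flat (handle end 6.3 mm below the crest, as it was on the marble), with its underside 8 mm below the TCP. I lower it.

Emit:
play_rows(
  plan=[-0.001,0.001,0.015,0,0,0,-1,-0.001,0.001,0.035,0,0,0,-1,-0.001,0.001,0.05,0,0,0,-1,-0.001,0.001,0.055,0,0,0,-1,-0.001,0.001,0.055,0,0,0,-1],
)

```text
clock: 35.0
eef_pos: [0.6636, -0.0233, 0.0352]
ee_rot: [0.631, 0.775, -0.001, -0.001]
ft_force: [0.8, -0.6, -0.2]
gripper_width: 0.0052
gripper_force: 58.8
```

Emit:
play_rows(
  plan=[0,0,0,0,0,0,-1,0,0,0.001,0,0,0,-1,0,0,0.0015,0,0,0,-1,0,0,0.0015,0,0,0,-1],
)

```text
clock: 35.4
eef_pos: [0.6644, -0.0232, 0.0352]
ee_rot: [0.631, 0.776, 0.0, 0.0]
ft_force: [0.1, 0.5, -0.5]
gripper_width: 0.0049
gripper_force: 58.8
```

Emit:
play_rows(
  plan=[0,0,0.001,0,0,0,-1,0,0,0.001,0,0,0,-1,0,0,0.001,0,0,0,-1],
)

```text
clock: 35.7
eef_pos: [0.6642, -0.0232, 0.0338]
ee_rot: [0.631, 0.776, 0.0, -0.0]
ft_force: [-0.4, -0.3, 0.5]
gripper_width: 0.0049
gripper_force: 58.8
```

Emit:
play_rows(
  plan=[0,0,0.001,0,0,0,-1,0,0,0.001,0,0,0,-1,0,0,0.001,0,0,0,-1],
)

```text
clock: 36.0
eef_pos: [0.6642, -0.0233, 0.0328]
ee_rot: [0.631, 0.775, -0.0, -0.0]
ft_force: [0.6, 0.6, -0.1]
gripper_width: 0.0048
gripper_force: 58.8
```

Emit:
play_rows(
  plan=[0,0,0.001,0,0,0,-1,0,0,0.001,0,0,0,-1,0,0,0.001,0,0,0,-1],
)

```text
clock: 36.3
eef_pos: [0.6642, -0.0233, 0.0318]
ee_rot: [0.631, 0.775, -0.0, -0.0]
ft_force: [0.5, -0.6, -0.6]
gripper_width: 0.005
gripper_force: 58.8
```

Emit:
play_rows(
  plan=[0,0,0.0007,0,0,0,-1,0,0,0.0007,0,0,0,-1,0,0,0.0007,0,0,0,-1],
)

```text
clock: 36.6
eef_pos: [0.6642, -0.0233, 0.0311]
ee_rot: [0.631, 0.776, 0.0, 0.0]
ft_force: [0.8, 0.0, -0.4]
gripper_width: 0.005
gripper_force: 58.8
```

Emit:
play_rows(
  plan=[0,0,0.0007,0,0,0,-1,0,0,0.0007,0,0,0,-1,0,0,0.0007,0,0,0,-1],
)

```text
clock: 36.9
eef_pos: [0.6643, -0.0232, 0.0306]
ee_rot: [0.631, 0.776, 0.0, 0.0]
ft_force: [-1.3, -0.1, 2.7]
gripper_width: 0.005
gripper_force: 59.2
```

Emit:
play_rows(
  plan=[0,0,0.0005,0,0,0,-1,0,0,0.0005,0,0,0,-1,0,0,0.0005,0,0,0,-1],
)

```text
clock: 37.2
eef_pos: [0.6643, -0.0232, 0.0305]
ee_rot: [0.631, 0.776, 0.0, 0.0]
ft_force: [-2.7, 2.0, 7.2]
gripper_width: 0.0051
gripper_force: 59.9
```

Contact. I release to about 34 mm, lift away, and check all the places.

Emit:
play_rows(
  plan=[0,0,0,0,0,0,-0.7,0,0,0,0,0,0,-0.4,0,0,0,0,0,0,-0.2,0,0,0,0,0,0,-0.2,0,0,0,0,0,0,-0.2],
)

```text
clock: 37.7
eef_pos: [0.6641, -0.0232, 0.0298]
ee_rot: [0.631, 0.776, -0.0, -0.0]
ft_force: [0.1, 0.6, 0.5]
gripper_width: 0.0344
gripper_force: 0.0
```

Emit:
play_rows(
  plan=[0,0,-0.01,0,0,0,-0.2,0,0,-0.04,0,0,0,-0.2,0,0,-0.08,0,0,0,-0.2,0,0,-0.12,0,0,0,-0.2,0,0,-0.16,0,0,0,-0.2],
)

```text
clock: 38.2
eef_pos: [0.664, -0.0235, 0.1923]
ee_rot: [0.631, 0.775, 0.0, 0.0]
ft_force: [0.9, 1.3, -0.1]
gripper_width: 0.0342
gripper_force: 0.0
```

Emit:
play_rows(
  plan=[0.03,0,-0.04,0,0,0,-0.2,0.06,0,-0.08,0,0,0,-0.2,0.09,0,-0.12,0,0,0,-0.2,0.09,0,-0.12,0,0,0,-0.2,0.09,0,-0.12,0,0,0,-0.2],
)

```text
clock: 38.7
eef_pos: [0.6461, 0.0654, 0.3112]
ee_rot: [0.631, 0.776, 0.001, 0.001]
ft_force: [0.4, -1.3, -0.2]
gripper_width: 0.0339
gripper_force: 0.0
```

```bash
sed -i 's/^for n in/for n in()+/;s/^    z=np.load.*$/    d0=grab(n);save("f_"+n+".png",d0[0]);p=d0[2];P=pts(d0[1],p)/' meas.py; python3 meas.py
python3 -c "
import cv2,numpy as np
a=cv2.imread('pics/f_scene.png');b=cv2.imread('pics/f_side.png')
cv2.imwrite('pics/f.png',np.vstack([cv2.resize(a[145:255,105:465],None,fx=2,fy=2)[:, :720],cv2.resize(b[90:384,180:340],(408,360)) if 0 else cv2.copyMakeBorder(cv2.resize(b[90:384,180:360],None,fx=1.25,fy=1.25),0,0,0,720-225,cv2.BORDER_CONSTANT)]))"
```

```text
scene marble 0.020863071053174642 0.001662438205396304
[117, 155, 67, 33, 1508] top 0.062 min [ 0.338 -0.508] max [ 0.565 -0.308] topmean [ 0.4847 -0.4105] rect [ 446. -414.] [210. 182.] 11
[132, 180, 76, 89, 1720] top 0.072 min [ 0.513 -0.245] max [ 0.9   -0.188] topmean [ 0.7149 -0.2152] rect [ 706. -213.] [ 49. 387.] 86
[387, 195, 73, 49, 2026] top 0.058 min [0.381 0.331] max [0.611 0.516] topmean [0.5204 0.4266] rect [503. 418.] [217. 184.] 28
[203, 210, 86, 33, 1282] top 0.039 min [ 0.582 -0.137] max [0.746 0.094] topmean [ 0.6666 -0.0225] rect [663. -23.] [131. 216.] 12
[315, 223, 32, 60, 764] top 0.034 min [0.587 0.192] max [0.811 0.242] topmean [0.7245 0.2193] rect [699. 220.] [ 48. 224.] 87
side marble 0.018801230412629932 0.002098189026196372
[275, 98, 45, 44, 1100] top 0.062 min [ 0.401 -0.509] max [ 0.563 -0.305] topmean [ 0.4851 -0.4024] rect [ 482. -407.] [134. 186.] 11
[158, 141, 34, 15, 300] top 0.066 min [ 0.785 -0.233] max [ 0.901 -0.191] topmean [ 0.8116 -0.2082] rect [ 842. -214.] [ 32. 120.] 78
[197, 141, 85, 23, 1073] top 0.070 min [ 0.509 -0.251] max [ 0.774 -0.186] topmean [ 0.6696 -0.2125] rect [ 640. -215.] [264.  61.] 4
[194, 174, 47, 61, 1140] top 0.038 min [ 0.585 -0.14 ] max [0.748 0.095] topmean [ 0.6628 -0.0159] rect [666. -24.] [129. 223.] 10
[140, 262, 88, 26, 945] top 0.032 min [0.585 0.192] max [0.811 0.242] topmean [0.7046 0.2213] rect [698. 219.] [ 49. 226.] 88
[195, 325, 87, 59, 2109] top 0.057 min [0.427 0.325] max [0.61  0.474] topmean [0.5154 0.4184] rect [523. 396.] [183. 131.] 9
[223, 339, 11, 9, 31] top 0.025 min [0.543 0.361] max [0.564 0.378] topmean [0.5542 0.3692] rect [554. 368.] [16. 20.] 75
[233, 353, 7, 11, 25] top 0.026 min [0.523 0.39 ] max [0.534 0.413] topmean [0.528  0.4004] rect [528. 401.] [23. 10.] 88
```

View pics/f.png

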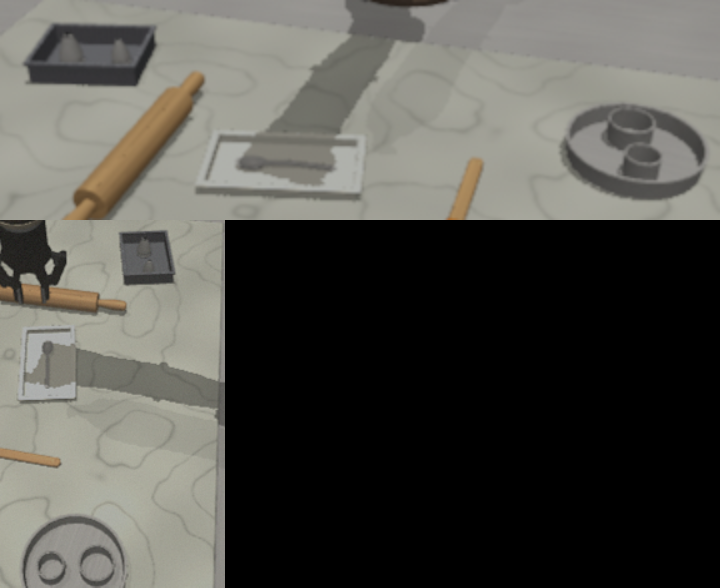

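The final view shows both nozzles upright in the box (70,47 and 120,50), both cutters flat in the tin (630,125 and 642,160) and the spoon lengthwise in the tray (250-335,163). The pin and spatula have not moved, and the gripper is clear at z = 0.31. I hand the job in.

```bash
python3 -c "
from cell import manip
print(manip.hand_in())"
```

```text
the job is handed in; nothing more can be done
None
```

I handed the job in at about 39 s: both nozzles stand tip-up in the grey box, both cutters lie flat in the tin, the teaspoon lies bowl-up lengthwise in the tray, and the rolling pin and spatula are where they were.

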